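# Pin the loaded tube carrier to the deck

## Task

Two tube carriers stand on the steel deck; lock down the one that is full of capped tubes. Take the pin with the tall round knob out of the white pin stand and put it down through the hole in the full carrier's front plate into the socket hidden beneath, fully home with its shoulder flush on the plate, then let go. Leave the other two pins in the stand.

Things in the scene. Friction and masses are not known exactly. Their poses are not given: they have to be found in the camera images.
- knob_pin: Locking pin with the tall round knob, upright in the white pin stand. Origin: centre of its tip (lowest point); z up along the pin; round. From the tip up: steel shaft 18 mm thick, 0-50 mm, tapering to 10 mm in the last 6; steel shoulder disc 60 mm across, 50-56 mm; black knob 28 mm in diameter, 56-106 mm, to grip (middle at 81 mm). 0.25 kg. Tip starts 10 mm above the table.
- full_hole (a point): Centre of the 38 mm hole in the full carrier's front plate (100 x 110 x 6 mm), on its top face, 65 mm above the table; z up, x towards the rack. A 44 mm socket lies concentric beneath, open to the table. The rack (blue, 65 mm high, 150 wide, 12 capped tubes up to 113 mm high) starts 80 mm from the hole. The equal carrier without tubes beside it is not the one.
- tee_pin: Bystander pin in the same stand, same shaft and shoulder; head a black crossbar 66 x 14 x 14 mm along its y on a thin stem, top 101 mm above the origin. Origin at its tip, z up. The stand: block 250 x 75 mm, 60 high, three 28 mm holes in a row 80 mm apart, in which the three pins hang 50 mm deep by their shoulders, in any order.
- square_pin: Bystander pin in the same stand, same shaft and shoulder; head a low black square block 36 x 36 x 14 mm, top 70 mm above the origin. Origin at its tip, z up.
There are look-alikes about, which are no part of the job. Leave any blue look-alike of the knob_pin alone.

How it is judged:
At the end, for the whole second after the job is handed in: The knob pin stands in the full carrier's hole: its tip within 15 mm of the hole's axis and at least 45 mm below the plate's top (shoulder down on the plate to 5 mm), upright to 10 degrees, at rest; the other two pins are in the stand, within 30 mm of where they were (horizontal distance between knob_pin and full_hole below 0.015 m and z of knob_pin in the frame of full_hole below -0.045 m and angle between knob_pin's own z axis and vertical below 0.18 rad and linear speed of knob_pin below 0.02 m/s and distance of each of tee_pin, square_pin from where it was at the start of the episode below 0.03 m); the robot touches nothing.
It fails at once if another pin is lifted or pulled out of the stand (moved by more than 30 mm) (distance of any of tee_pin, square_pin from where it was at the start of the episode above 0.03 m).
It also fails if it takes over 43 s, if anything falls off the work surface, if the arm or the gripper's body presses on something with over 40 N, if the wrist force passes 120 N, or if a joint passes its speed limit or range.

## Robot

A 6-joint arm with a two-finger parallel gripper is mounted at the origin on the work surface. World frame = base frame: x ahead of the robot, y to its left, z up, the work surface at z = 0. Lengths are in m, angles in rad, forces in N, time in s.
With the tool pointing down it reaches from about 0.4 to 0.925 m from the base axis. Payload 12.5 kg.
Tool frame: the origin (TCP) lies on the mounting face of the last link; the fingertips stand 190 mm ahead of it and the grasp point (between the pads) lies 171 mm ahead of it; z points along the fingers, y is the line along which they close (so a half turn about z gives the same grasp; the last joint's range is limited). The gripper opens to 95 mm and grips with 3 to 60 N. Pads are 20 mm wide; open, the fingers measure 119 mm over their backs; the gripper's body (75 mm by 180 mm) begins 59 mm behind the grasp point.
Start: joints at [1.045, 0.491, 1.559, -0, 1.092, -0.106], TCP at [0.255, 0.571, 0.405] pointing down, gripper open.
Joint ranges: [-3.1, 3.1], [-0.84, 2.19], [0.05, 2.79], [-1.13, 4.28], [0.06, 2.93], [-2.69, 2.69]. Speed limits (rad/s): [2.22, 2.22, 2.79, 3.14, 3.14, 3.14].

## Interface

Orientations are given as a unit quaternion [x, y, z, w].
In Python, from workcell import env, imaging, ticket gives the robot as it stands.
- The arm moves only by the shell command python3 -m jog 'ROWS' [OPENING] [FORCE]. ROWS is JSON, a list of rows, each a list of 2 entries, a list of its own where there are three numbers: the shift along the tool's x, y, z in mm, then the turn, a rotation vector about the tool's x, y, z in degrees. A call has 1 to 20 rows; each row shifts and turns the commanded pose from where the row before left it, along the tool's axes as they then stand; what a row does not reach is not made up. A row lasts 1/8 s, in which the tool goes at most 62.5 mm and 10.7 degrees, less where a joint would pass 70% of its speed; a pose out of reach is approached as far as the arm can. A call is refused whole if a number of a shift passes 62.5 or a number of a turn 10.7, either way. A call with a gripper value outside its range is refused whole. OPENING is the opening in per cent of the stroke, from 0 (shut) to 100 (fully open), set as the call begins (- or left out, the last holds). The fingers move at their own pace and stop on an object; FORCE is the grip in N (left out, the last holds). Time passes only in rows, so rows that do not move let the fingers close. It gives the time, the measured TCP pose, the force, the opening and the grip force at its end, in the units of the state.
- env.observe(): the state, without advancing time (a new reading comes with each control period).
- imaging.camera(name): name is "scene" or "top"; returns a dict with "pixels" (400x640x3 uint8, red, green, blue), "mtx" (3x3 intrinsics, pixels), "world_from_camera" (4x4, takes a point from camera to world coordinates). Camera axes: x right, y down, z forward; pixel columns grow to the right and rows downward; lengths in m; the calibration is good to about 2 mm. A picture is of the moment at which its call begins. There is no depth.
- ticket.sign_off(): hands the job in; it is judged then, once.
The state is a dict: "t": time; "joint_pos": joint angles; "joint_velocities": joint speeds; "tau": joint torques, N m; "ee_pos": TCP position; "tcp_rot": TCP orientation; "contact_force": force on the tool from outside, world axes, zero at the start; "torque": the same for the moment, N m; "gripper_width": finger opening in m; "finger_force": force on a finger pad.
Only numpy, scipy, OpenCV 4.12 (cv2) and the standard library are available. Lean on these libraries where they do the work, as an engineer would, in place of code of your own. Each camera call takes 0.05 s, during which the arm holds its last target. There are 200 camera calls.

## Working session

There is one attempt and no reset: what is moved stays moved. The work goes in short steps, Python scripts to look and compute and a shell command to move; the robot and the scene stay as the last step left them, time stands still between calls to the robot, and variables do not carry over. Pictures are saved under pics/ and viewed, at most 10 in all, crops included, and the job is handed in when it is done.

```bash
mkdir -p pics
cat > h.py <<'E'
import numpy as np, cv2
from workcell import env, imaging, ticket
def cam(n):
    c=imaging.camera(n); np.savez('%s.npz'%n,**c); return c
def ld(n): return dict(np.load('%s.npz'%n))
def ray(c,u,v,z):
    T=c['world_from_camera'];d=T[:3,:3]@np.linalg.inv(c['mtx'])@[u,v,1];o=T[:3,3]
    return o+d*(z-o[2])/d[2]
def proj(c,p):
    T=np.linalg.inv(c['world_from_camera']);q=c['mtx']@(T[:3,:3]@p+T[:3,3]);return q[:2]/q[2]
E
python3 - <<'E'
from h import *
for n in('scene','top'):
    c=cam(n);cv2.imwrite('pics/%s0.png'%n,c['pixels'][:,:,::-1]);print(n,c['world_from_camera'].round(3).tolist(),c['mtx'].round(0).tolist())
print(env.observe())
E
```

```text
scene [[-0.837, 0.312, -0.45, 0.949], [0.548, 0.464, -0.696, 0.721], [-0.008, -0.829, -0.559, 0.665], [0.0, 0.0, 0.0, 1.0]] [[410.0, 0.0, 320.0], [0.0, 410.0, 201.0], [0.0, 0.0, 1.0]]
top [[0.019, -0.979, 0.203, 0.307], [-1.0, -0.018, 0.009, -0.027], [-0.005, -0.203, -0.979, 0.803], [0.0, 0.0, 0.0, 1.0]] [[382.0, 0.0, 316.0], [0.0, 382.0, 201.0], [0.0, 0.0, 1.0]]
{'t': 0.1, 'joint_pos': array([ 1.04541444e+00,  4.91519713e-01,  1.55940074e+00,  2.72790934e-05,
        1.09169408e+00, -1.05567881e-01]), 'joint_velocities': array([ 0.00122539, -0.00169107, -0.00074165,  0.00153017, -0.00078328,
        0.00033171]), 'tau': array([ 3.09375151e-03, -6.13624549e+01, -2.58604825e+01,  6.93965773e-02,
        4.69425728e-02,  4.22875542e-05]), 'ee_pos': array([0.25469036, 0.57072402, 0.40420318]), 'tcp_rot': array([ 2.08375074e-01,  9.78048857e-01, -4.81972660e-04, -1.70032568e-04]), 'contact_force': array([ 0.3862136 , -0.36156554, -0.09202788]), 'torque': array([0.01367997, 0.01759681, 0.00561165]), 'finger_force': 0.0, 'gripper_width': 0.09508408860788341}
```

View pics/scene0.png

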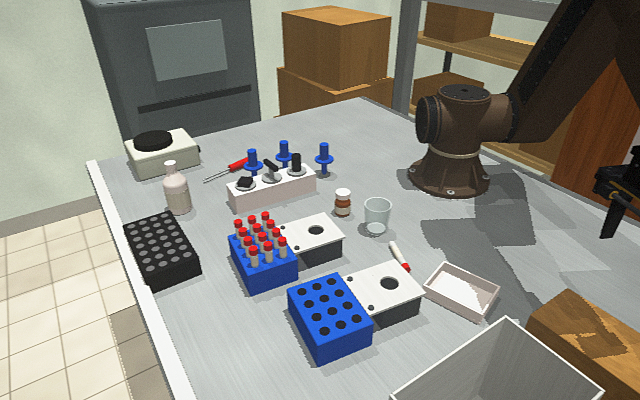

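View pics/top0.png

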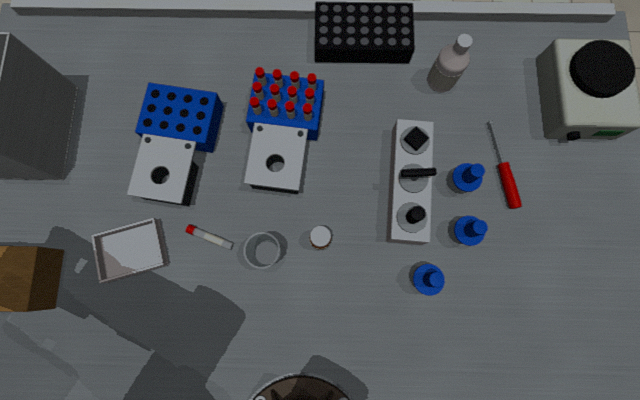

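The top view shows the knob pin nearest the robot in the stand at about (416,214). The tee is at (417,173) and the square at (414,138). The full carrier's hole is at (275,162), and blue look-alikes stand at (470,230), (467,178) and (428,280). In the scene view the knob is at (296,160) and the hole at (316,230).

Run:
```python
from h import *
def blob(c,u,v,r,f):
    g=c['pixels'].astype(int).max(2); m=np.zeros(g.shape,np.uint8); m[v-r:v+r,u-r:u+r]=(f(g))[v-r:v+r,u-r:u+r]
    n,l,s,ce=cv2.connectedComponentsWithStats(m)
    k=1+np.argmax(s[1:,4]); return s[k],ce[k]
t=ld('top');s=ld('scene')
dark=lambda g:g<75
for n,c,u,v,r in(('hole',t,275,162,15),('hole',s,316,230,13),('knob',t,416,214,14),('knob',s,296,162,16),('tee',t,417,173,22)):
    st,ce=blob(c,u,v,r,dark);print(n,st,ce.round(1),ray(c,*ce,.065).round(4),ray(c,*ce,.116).round(4),ray(c,*ce,.091).round(4))
# plate corners, stand corners by white masks
for n,c,u,v,hh in(('plate',t,290,162,.065),('stand',t,395,180,.06)):
    hsv=cv2.cvtColor(c['pixels'],cv2.COLOR_RGB2HSV);m=((hsv[:,:,2]>165)&(hsv[:,:,1]<40)).astype(np.uint8)
    k,l,ss,_=cv2.connectedComponentsWithStats(m);b=cv2.boxPoints(cv2.minAreaRect(np.argwhere(l==l[v,u])[:,::-1].astype(np.float32)))
    P=np.array([ray(c,*q,hh)[:2] for q in b]);print(n,l[v,u],P.round(3).tolist(),P.mean(0).round(4),[np.linalg.norm(P[i]-P[i-1]).round(3) for i in range(4)])
for q in((475,228),(473,171),(430,272)): print('blue',ray(t,*q,.1).round(3))
print(np.linalg.norm(0))
```

```text
hole [266 154  18  17 160] [273.4 160.6] [0.5417 0.0677 0.065 ] [0.5255 0.0612 0.116 ] [0.5335 0.0644 0.091 ]
hole [309 227  14   7  83] [315.4 230. ] [0.5407 0.0692 0.065 ] [0.5754 0.1246 0.116 ] [0.5584 0.0974 0.091 ]
knob [405 206  21  18 275] [415.  214.4] [ 0.4367 -0.2141  0.065 ] [ 0.4278 -0.2012  0.116 ] [ 0.4321 -0.2075  0.091 ]
knob [291 153  10  19 157] [295.8 162.2] [ 0.4092 -0.2466  0.065 ] [ 0.455  -0.1644  0.116 ] [ 0.4325 -0.2047  0.091 ]
tee [399 168  38  14 370] [416.6 173.1] [ 0.5207 -0.22    0.065 ] [ 0.506  -0.2066  0.116 ] [ 0.5132 -0.2132  0.091 ]
plate 0 [[0.904, 0.692], [0.926, -0.723], [0.112, -0.6], [0.088, 0.538]] [ 0.5073 -0.0232] [np.float64(0.83), np.float64(1.416), np.float64(0.823), np.float64(1.138)]
stand 0 [[0.908, 0.697], [0.93, -0.728], [0.11, -0.604], [0.087, 0.542]] [ 0.5087 -0.0232] [np.float64(0.836), np.float64(1.425), np.float64(0.829), np.float64(1.146)]
blue [ 0.407 -0.315  0.1  ]
blue [ 0.517 -0.318  0.1  ]
blue [ 0.326 -0.229  0.1  ]
0.0
```

Run:
```python
from h import *
t=ld('top')['pixels'][:,:,::-1];s=ld('scene')['pixels'][:,:,::-1]
a=cv2.resize(t[110:260,235:500],None,fx=3,fy=3,interpolation=2)[:,:795]
cv2.imwrite('pics/crop1.png',a)
```

```text
(no output)
```

View pics/crop1.png

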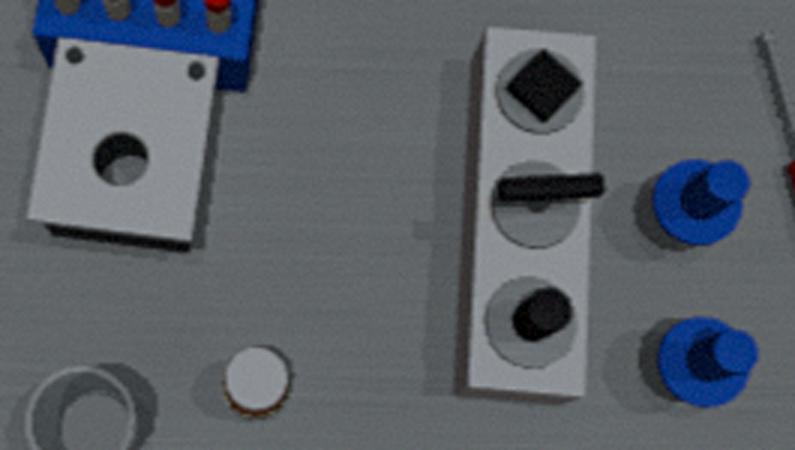

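The knob shaft axis is at about (0.432, -0.206); the two views agree to 3 mm, and the reach there is 0.48 m. The hole is at about (0.538, 0.065), and I'll refine it later. I'll turn the tool so it closes along world y, then move across.

```bash
python3 -m jog '[[[-40,-15,0],[0,0,-6]],[[-45,-15,0],[0,0,-6]],[[-45,-10,0],[0,0,-6]],[[-45,-10,0],[0,0,-6]],[[0,-50,0],[0,0,0]],[[0,-60,0],[0,0,0]],[[0,-60,0],[0,0,0]],[[0,-60,0],[0,0,0]],[[0,-60,0],[0,0,0]],[[0,-60,0],[0,0,0]],[[0,-60,0],[0,0,0]],[[0,-60,0],[0,0,0]],[[0,-60,0],[0,0,0]],[[0,-60,0],[0,0,0]],[[0,-60,0],[0,0,0]]]' 75 30
```

```text
t: 1.98
ee_pos: [0.4078, -0.1733, 0.4047]
tcp_rot: [0.001, 1.0, 0.0, 0.0]
contact_force: [0.9, -0.0, 0.0]
gripper_width: 0.0715
finger_force: 0.0
```

```bash
python3 -m jog '[[[-12,-17,0],[0,0,0]],[[-12,-16,20],[0,0,0]],[[0,0,25],[0,0,0]],[[0,0,10],[0,0,0]],[[0,0,0],[0,0,0]]]'
python3 - <<'E'
from h import *
for n in('scene','top'):
    c=cam(n)
    p=env.observe()['ee_pos']-[0,0,.19]; print(n,p,proj(c,p),proj(c,np.array([.432,-.206,.116])))
t=ld('top')['pixels'][110:260,340:500];s=ld('scene')['pixels'][60:210,200:360]
cv2.imwrite('pics/c2.png',np.hstack([cv2.resize(a,(400,375)) for a in(t,s)])[:,:,::-1])
E
```

```text
t: 2.6
ee_pos: [0.4323, -0.2042, 0.3495]
tcp_rot: [0.0, 1.0, 0.0, -0.0]
contact_force: [0.1, 0.4, -0.7]
gripper_width: 0.0716
finger_force: 0.0
scene [ 0.4323479  -0.20425974  0.16005492] [294.98361462 140.65785863] [295.42221802 154.32230057]
top [ 0.43237894 -0.20424673  0.16038495] [423.22275758 207.45210651] [417.6272477  212.20026756]
```

View pics/c2.png

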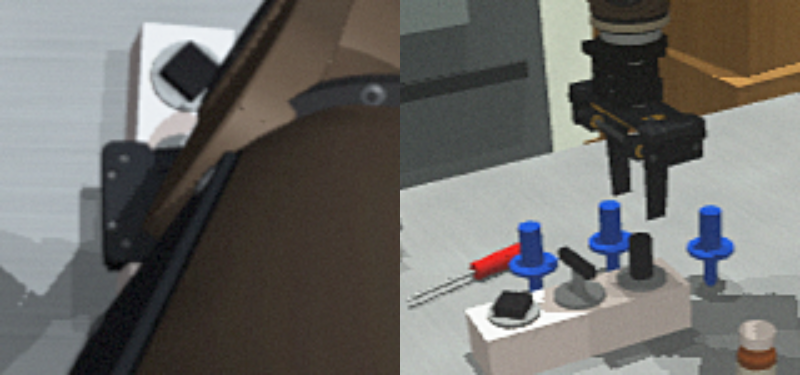

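The left half (top camera) is mostly hidden by the arm. In the right half (scene camera) the fingertips straddle the knob, with their middle at about (637,205) and the knob at (640,240). Next I descend and grip.

```bash
python3 -m jog '[[[0,-1,30],[0,0,0]],[[0,0,30],[0,0,0]],[[0,0,15],[0,0,0]],[[0,0,9],[0,0,0]],[[0,0,0],[0,0,0]]]' && python3 -m jog '[[[0,0,0],[0,0,0]],[[0,0,0],[0,0,0]],[[0,0,0],[0,0,0]],[[0,0,0],[0,0,0]],[[0,0,0],[0,0,0]],[[0,0,0],[0,0,0]]]' 0 35
```

```text
t: 3.32
ee_pos: [0.4324, -0.2053, 0.2659]
tcp_rot: [0.0, 1.0, 0.0, 0.0]
contact_force: [0.6, -0.4, 0.1]
gripper_width: 0.0716
finger_force: 0.0
t: 4.08
ee_pos: [0.4323, -0.2055, 0.2658]
tcp_rot: [0.0, 1.0, -0.0, 0.0]
contact_force: [0.3, -0.9, 2.0]
gripper_width: 0.0275
finger_force: 35.0
```

Gripped at 27.5 mm. I lift it and carry it towards the hole.

```bash
python3 -m jog '[[[0,0,-20],[0,0,0]],[[0,0,-40],[0,0,0]],[[0,0,-40],[0,0,0]],[[0,0,-20],[0,0,0]],[[-10,25,0],[0,0,0]],[[-18,46,0],[0,0,0]],[[-20,50,0],[0,0,0]],[[-20,50,0],[0,0,0]],[[-20,50,0],[0,0,0]],[[-13,35,0],[0,0,0]],[[-5,14,0],[0,0,0]],[[0,0,0],[0,0,0]],[[0,0,0],[0,0,0]]]'
python3 - <<'E'
from h import *
c=cam('scene');t=cam('top')
e=env.observe()['ee_pos'];print(e)
for h in(.256,.2,.15): print(h,proj(c,e-[0,0,h]))
print('hole',proj(c,np.array([.538,.065,.065])))
s=c['pixels'][110:290,210:450];cv2.imwrite('pics/c3.png',cv2.resize(s,(800,600))[:,:,::-1])
E
```

```text
t: 5.7
ee_pos: [0.5382, 0.0635, 0.3856]
tcp_rot: [0.001, 1.0, -0.0, -0.0]
contact_force: [0.0, -0.8, -2.4]
gripper_width: 0.0273
finger_force: 35.0
[0.53828747 0.06346053 0.38580111]
0.256 [314.58374748 206.09157429]
0.2 [314.20038672 185.32832555]
0.15 [313.83512866 165.54553923]
hole [315.44696824 228.7482269 ]
```

View pics/c3.png

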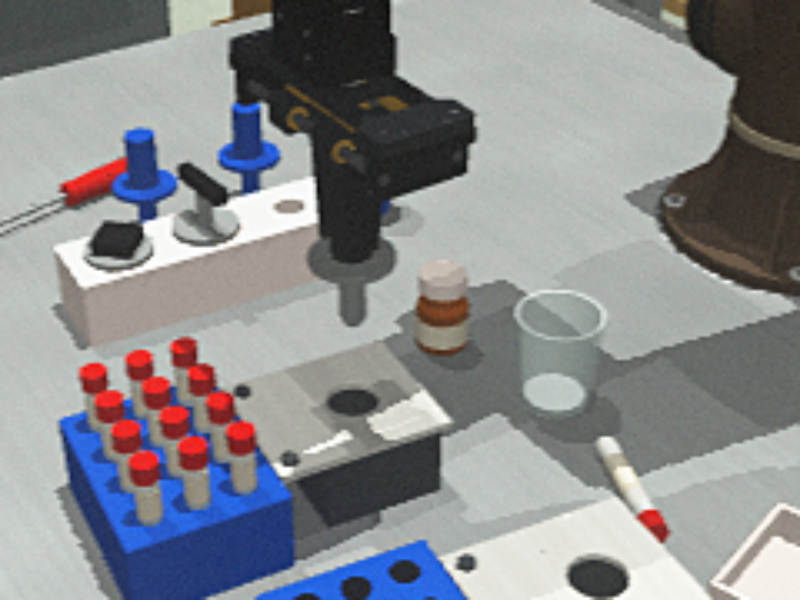

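The pin hangs upright, with its tip at image (316,207). The hole is at (316,230.6), directly below it and about 2-3 mm further in y than assumed. I correct for that and lower the pin.

```bash
python3 -m jog '[[[-1,3,20],[0,0,0]],[[0,0,25],[0,0,0]],[[0,0,20],[0,0,0]],[[0,0,15],[0,0,0]],[[0,0,15],[0,0,0]],[[0,0,10],[0,0,0]],[[0,0,5],[0,0,0]],[[0,0,0],[0,0,0]],[[0,0,0],[0,0,0]]]'
python3 - <<'E'
from h import *
c=cam('scene');s=c['pixels'][150:270,240:400];cv2.imwrite('pics/c4.png',cv2.resize(s,(640,480))[:,:,::-1])
E
```

```text
t: 6.92
ee_pos: [0.5396, 0.0676, 0.2761]
tcp_rot: [0.0, 1.0, 0.0, 0.0]
contact_force: [-0.3, -0.4, -2.1]
gripper_width: 0.0276
finger_force: 35.0
```

View pics/c4.png

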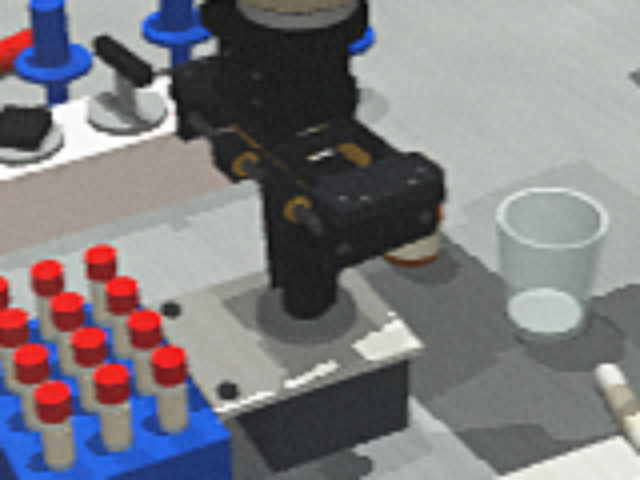

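The shoulder disc at about crop (305,315) now hides the hole and sits about 5 mm above the plate, with no contact force. I lower it the last few millimetres until it touches.

```bash
python3 -m jog '[[[0,0,2],[0,0,0]],[[0,0,2],[0,0,0]],[[0,0,1],[0,0,0]],[[0,0,0],[0,0,0]],[[0,0,0],[0,0,0]]]'
```

```text
t: 7.6
ee_pos: [0.5395, 0.0676, 0.2708]
tcp_rot: [0.0, 1.0, 0.0, -0.0]
contact_force: [-2.4, -0.2, 1.2]
gripper_width: 0.0272
finger_force: 35.0
```

The weight has come off the wrist, so the shoulder has touched the plate. I release and back off.

```bash
python3 -m jog '[[[0,0,0],[0,0,0]],[[0,0,0],[0,0,0]],[[0,0,0],[0,0,0]],[[0,0,0],[0,0,0]]]' 65 && python3 -m jog '[[[0,0,-10],[0,0,0]],[[0,0,-25],[0,0,0]],[[0,0,-40],[0,0,0]],[[0,0,-50],[0,0,0]],[[0,0,-40],[0,0,0]],[[30,-40,0],[0,0,0]],[[30,-60,0],[0,0,0]],[[0,-60,0],[0,0,0]],[[0,-40,0],[0,0,0]],[[0,0,0],[0,0,0]],[[0,0,0],[0,0,0]]]'
python3 - <<'E'
from h import *
c=cam('scene');t=cam('top')
for z in(.071,.121): print(proj(c,np.array([.539,.066,z])),proj(t,np.array([.539,.066,z])))
a=cv2.resize(c['pixels'][130:280,220:380],(400,375));b=cv2.resize(t['pixels'][60:210,220:380],(400,375));cv2.imwrite('pics/c5.png',np.hstack([a,b])[:,:,::-1])
E
```

```text
t: 8.1
ee_pos: [0.5395, 0.0676, 0.2707]
tcp_rot: [0.0, 1.0, 0.0, 0.0]
contact_force: [-0.4, 0.8, -0.6]
gripper_width: 0.0601
finger_force: 0.0
t: 9.48
ee_pos: [0.4812, -0.1279, 0.436]
tcp_rot: [0.001, 1.0, 0.0, 0.0]
contact_force: [0.7, -0.5, 0.9]
gripper_width: 0.0616
finger_force: 0.0
[315.28421841 227.10309163] [273.87110445 160.97388976]
[314.97501394 209.85558771] [270.85478898 152.83248606]
```

View pics/c5.png

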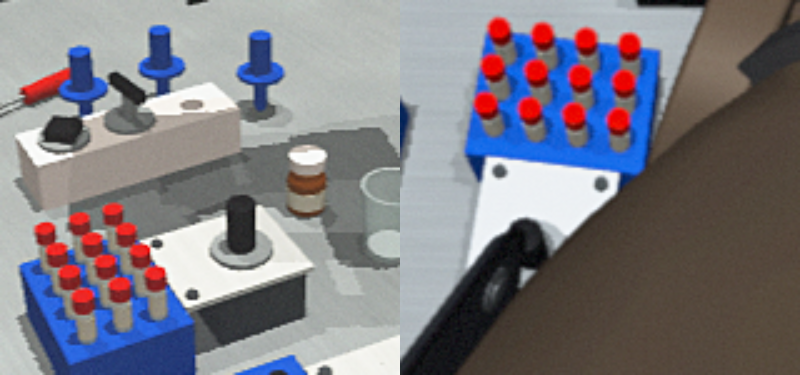

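The left half shows the knob pin upright at crop (240,225), its shoulder flush on the full carrier's plate at (241,247). The tee and square pins are still in the stand, and the gripper is clear.

```bash
python3 -c "
from workcell import ticket
print(ticket.sign_off())"
```

```text
the job is handed in; nothing more can be done
None
```

The knob pin is in the full carrier's hole with its shoulder down on the plate, released and upright in the last picture; the tee and square pins are still in the stand, and I handed the job in at about 9.5 s (sign-off gave no verdict).

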